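# Clear the medal stack

### The job

Take the stack apart from the top and put each thing where it belongs: the copper medal in the round recess of the hinged case, which must be opened for it and fully shut again afterwards, the white plaster disc in the middle of the round cork stand, the wooden lath lying in both cradles of the wooden rest, centred lengthwise, and the clay block standing upright in the middle of the rectangular cork stand with its long side along that stand's long side. Do not let the medal or the plaster disc come down on the bare table on the way, and leave everything still and let go.

Things in the scene. Friction and masses are not known exactly. Their poses are not given: they have to be found in the camera images.
- medal: copper-coloured disc, 34 mm diameter, 10 mm thick, lying flat on top of the stack, about the middle of the plaster disc; 0.05 kg. Origin: centre of its underside, z up.
- roundel: white plaster disc, 52 mm diameter, 12 mm thick, lying flat on the lath, about the middle of it, under the medal; 0.05 kg. Origin: centre of its underside, z up.
- lath: flat strip of wood, 30 mm wide (its x), 160 mm long (its y), 12 mm thick, lying on the clay block roughly along the block's long side and sticking out over both ends; 0.04 kg. Origin: centre of its underside.
- block: brick-red fired clay block with slightly rough faces, 61 mm (its x) by 91 mm (its y) by 55 mm high, the bottom of the stack, standing on the table; 0.42 kg. Origin: centre of its underside.
- coaster: round cork stand, 84 mm diameter, 24 mm high, fixed flat on the table; the plaster disc's place. Origin: centre of its underside.
- pad: rectangular cork stand, 116 mm (its x) by 86 mm (its y), 24 mm high, fixed flat on the table; the clay block's place. Origin: centre of its underside.
- rest: wooden lath rest, fixed: base board 130 (its x) x 56 mm, 22 mm thick, with two cradles 20 mm long at x = -50 and +50 mm. Cradle floors are 34 mm above the table, between side lips (tops 43.5 mm above it); the groove is 46 mm wide (y), runs along x, open at both ends. The 80 mm between the cradles are free for fingers. Origin: centre of its underside.
- case: dark wooden hinged case, fixed: base 104 (its x) x 84 mm, 24 mm high, its grey top with a round recess 50 mm wide, 4 mm deep (floor 20 mm above the table), centred at x = -14 mm, y = 0. Hollow lid of the same outline, shut top 40 mm above the table, 13 mm free inside, hinged along y at x = +48, z = 24 mm; handle at the -x side. Origin: centre of the underside.
- lid (a joint): opening angle of the case's lid, rad: 0 shut, grows as the handle side rises and swings back over the hinge, 1.9 the stop. Stiff hinge (0.09 N m): the lid stays where it is left. At 1.6 or more there is room for a gripper over the recess.
- lid_handle (a point): middle of the lid's brass bow handle: round bar 8 mm thick, along the hinge (case's y), middle 50 mm free. Shut, it is at x = -70, z = 56 mm of the case (18 mm ahead of and 16 mm above the lid's front top edge) and turns with the lid. Pinched across from above, tips at most 10 mm below the bar's middle, it can be led round the hinge with fingers kept pointing down, turning between the pads.
Not all that is in view belongs to the job. There is more than one size of the medal; the job needs the smaller.

How it is judged (in metres and radians):
At the end, for the whole second after the job is handed in: Medal flat in the recess (10 mm in x, y), lid shut (< 0.07 rad); plaster disc flat on the round stand (12 mm); lath flat in both cradles, centred (15 mm); block upright on the rectangular stand (12 mm, 0.16 rad); all at rest (x of medal in the frame of case between -0.024 and -0.004 m and y of medal in the frame of case between -0.01 and 0.01 m and z of medal in the frame of case between 0.017 and 0.022 m and angle between each of medal, roundel, lath's own z axis and vertical below 0.1 rad and value of joint lid below 0.07 rad and horizontal distance between roundel and coaster below 0.012 m and height (world z) of roundel between 0.022 and 0.026 m and horizontal distance between lath and rest below 0.015 m and z of lath in the frame of rest between 0.031 and 0.0365 m and angle between the y axis of lath and the x axis of rest, either way round below 0.2 rad and horizontal distance between block and pad below 0.012 m and angle between the y axis of block and the x axis of pad, either way round below 0.16 rad and angle between block's own z axis and vertical below 0.08 rad and height (world z) of block between 0.022 and 0.027 m and linear speed of each of medal, roundel, lath, block below 0.02 m/s); the robot touches nothing.
It fails at once if the medal came down on the bare table (height (world z) of medal below 0.003 m).
It fails at once if the plaster disc came down on the bare table (height (world z) of roundel below 0.003 m).
It also fails if it takes over 134 s, if anything falls off the work surface, if the arm or the gripper's body presses on something with over 40 N, if the wrist force passes 120 N, or if a joint passes its speed limit or range.

### The arm

A 7-joint arm with a two-finger parallel gripper is mounted at the origin on the work surface; the furniture and walls round the work are solid. World frame = base frame: x ahead of the robot, y to its left, z up, the work surface at z = 0. Lengths are in m, angles in degrees, forces in N, time in s.
With the tool pointing down it reaches from about 0.4 to 0.75 m from the base axis. Payload 19.5 kg.
Tool frame: the origin (TCP) lies at the very end of the fingers, on their centre line; the grasp point (between the pads) lies 19 mm behind it; z points along the fingers, y is the line along which they close (so a half turn about z gives the same grasp; the last joint's range is limited). The gripper opens to 85 mm and grips with 20 to 120 N. Pads are 22 mm wide; open, the fingers measure 114 mm over their backs; the gripper's body (76 mm by 85 mm) begins 54 mm behind the grasp point. The pads swing forward as they close: fully open they stand 13 mm farther back than shut.
Start: joints at [63.157, 40.479, -1.581, 85.061, 1.261, 54.483, -4.326], TCP at [0.238, -0.523, 0.231] pointing down, gripper open.
Joint ranges: [-155.06, 155.06], [-18.47, 123.98], [-90, 86.84], [0, 140.48], [-83.41, 263.41], [0, 116], [-161.91, 161.91]. Speed limits (degrees/s): [108.29, 108.29, 147.25, 147.25, 172.46, 172.46, 172.46].

### API

Orientations are given as a 3x3 rotation matrix whose columns are the frame's x, y, z axes.
In Python, from rig import robot gives the robot as it stands.
- The arm moves only by the shell command python3 -m crank 'ROWS' [FORCE]. ROWS is JSON, a list of rows, each a list of 7 numbers: the shift along the world's x, y, z in m, then the turn, a rotation vector about the world's x, y, z in rad, then the opening, from 0 (shut) to 1 (fully open). In form: [[tx, ty, tz, ax, ay, az, gripper], ...]. A call has 1 to 10 rows; each row is the pose to reach, as a shift and turn from the pose commanded when the call began; what a row does not reach only later rows make up. A row lasts 1/8 s, in which the tool goes at most 62.5 mm and 10.7 degrees, less where a joint would pass 70% of its speed; a pose out of reach is approached as far as the arm can. A call with a gripper value outside its range is refused whole. The fingers move at their own pace and stop on an object; FORCE is the grip in N (left out, the last holds). Time passes only in rows, so rows that repeat a pose let the fingers close. It gives the time, the measured TCP pose, the force, the opening and the grip force at its end, in the units of the state.
- robot.sense(): the state, without advancing time (a new reading comes with each control period).
- robot.get_image(name): name is "scene" or "top"; returns a dict with "image" (400x640x3 uint8, blue, green, red), "depth" (400x640 float32, m along the optical axis (not along the pixel's ray), 0 where there is no reading), "fx", "fy", "cx", "cy" (pixels), "origin" and "attitude" of the camera in the world. Camera axes: x right, y down, z forward; pixel columns grow to the right and rows downward; lengths in m; the calibration is good to about 2 mm. A picture is of the moment at which its call begins.
- robot.sign_off(): hands the job in; it is judged then, once.
Trained networks look in a picture, given as the dict that the camera call returned (one of the last four; its "shot" number tells which), for a name from the list of things; names that differ only in an ending like _2 or _b are one class to them, and where a whole thing is asked for, a point or a joint stands for the part that bears it (a point fixed in the world has none). Each returns a list of dicts, best first, with "score" (0 to 1); they miss things now and then, are a little off and sometimes report something else, mostly with a low value. They report only what shows in the picture. A call takes as long as a camera call. They do not tell look-alikes from the thing itself.
- robot.look_for(thing, picture): "rect" ([centre column, centre row, width, height] in pixels, round what is visible of it).
- robot.cut_out(thing, picture): "region" (400x640 bool, what is visible of it) and "rect" ([centre column, centre row, width, height] in pixels, round what is visible of it).
The state is a dict: "clock": time; "qpos": joint angles; "joint_velocities": joint speeds; "effort": joint torques, N m; "position": TCP position; "orientation": TCP orientation; "wrist_force": force on the tool from outside, world axes, zero at the start; "ft_torque": the same for the moment, N m; "width": opening from 0.0 (shut) to 1.0 (fully open); "grasp_force": force on a finger pad.
Only numpy, scipy, OpenCV 4.12 (cv2) and the standard library are available. Lean on these libraries where they do the work, as an engineer would, in place of code of your own. Each camera call takes 0.05 s, during which the arm holds its last target. There are 200 camera calls.

## Working session

There is one attempt and no reset: what is moved stays moved. The work goes in short steps, Python scripts to look and compute and a shell command to move; the robot and the scene stay as the last step left them, time stands still between calls to the robot, and variables do not carry over. Pictures are saved under pics/ and viewed, at most 14 in all, crops included, and the job is handed in when it is done.

```bash
mkdir -p pics; ls; python3 - <<'E'
from rig import robot
import cv2,numpy as np
s=robot.sense(); print({k:np.round(v,3).tolist() for k,v in s.items()})
for n in("scene","top"):
    p=robot.get_image(n); cv2.imwrite(f"pics/{n}0.png",p["image"]); print(n,p["fx"],p["cx"],p["cy"],np.round(p["origin"],3),np.round(p["attitude"],3).tolist())
E
```

```text
pics
{'clock': 0.0, 'qpos': [63.158, 40.513, -1.583, 85.086, 1.26, 54.484, -4.326], 'joint_velocities': [0.13, -0.051, -0.003, 0.066, -0.07, 0.029, 0.037], 'effort': [0.001, -88.322, 1.235, -23.617, 0.017, 0.006, -0.0], 'position': [0.238, -0.523, 0.231], 'orientation': [[0.91, 0.414, -0.001], [0.414, -0.91, 0.001], [-0.0, -0.001, -1.0]], 'wrist_force': [-0.382, 0.334, -0.354], 'ft_torque': [0.032, 0.001, -0.052], 'grasp_force': 0.0, 'width': 1.0}
scene 457.3035600117146 322.41378964812026 202.37868174729638 [0.001 0.528 0.874] [[-0.776, -0.435, 0.457], [-0.631, 0.532, -0.565], [0.002, -0.727, -0.687]]
top 444.6733055207159 319.26569521149594 197.94474792071912 [ 0.446 -0.111  1.036] [[-0.008, -0.997, 0.083], [-1.0, 0.006, -0.023], [0.022, -0.083, -0.996]]
```

View pics/top0.png

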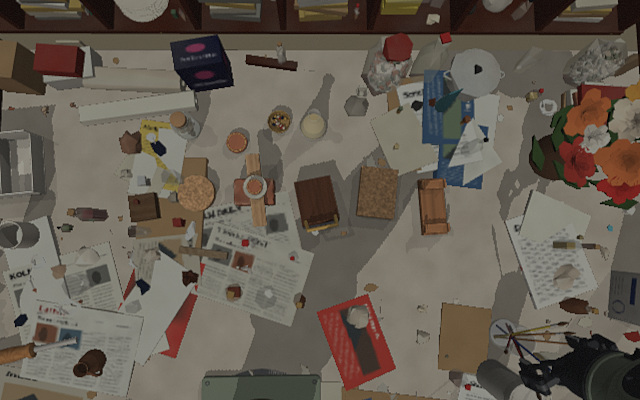

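View pics/scene0.png

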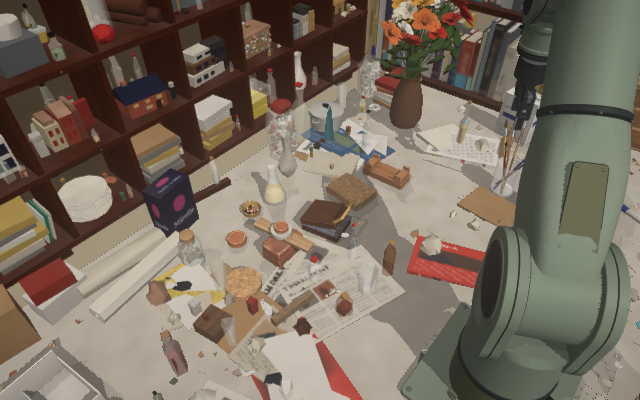

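The top view shows the stack at (255,188), the closed case at (318,203) with its handle towards the robot, the pad at (377,190), the rest at (433,207) and the coaster at (196,193). There is a loose copper decoy at (237,142). In the scene view the same objects run diagonally across the middle, from the coaster (243,282) to the rest (387,172).

```bash
cat > h.py <<'E'
from rig import robot
import cv2,numpy as np
def cloud(p):
    v,u=np.mgrid[:400,:640]; d=p["depth"]
    c=np.stack([(u-p["cx"])/p["fx"]*d,(v-p["cy"])/p["fy"]*d,d],-1)
    return c@np.array(p["attitude"]).T+np.array(p["origin"])
def meas(p,thing,zr,region=None,n=3):
    """top-face points in height range zr -> centre, size, angle of minAreaRect in xy, median z"""
    W=cloud(p); out=[]
    for r in robot.cut_out(thing,p)[:n]:
        m=r["region"]&(p["depth"]>0); P=W[m]; zs=np.percentile(P[:,2],[5,50,95])
        Q=P[(P[:,2]>zr[0])&(P[:,2]<zr[1])]
        if len(Q)<8: print(thing,round(r["score"],2),r["rect"],"z",zs.round(3),"few");continue
        R=cv2.minAreaRect((Q[:,:2]*1000).astype(np.float32))
        print(thing,round(r["score"],2),np.round(r["rect"]).tolist(),"z5/50/95",zs.round(3),"topz",np.median(Q[:,2]).round(4),"mean",Q[:,:2].mean(0).round(4),"rect",np.round(R[0],1),np.round(R[1],1),round(R[2],1),len(Q))
E
python3 - <<'E'
from h import *
for n in("top","scene"):
    p=robot.get_image(n); print(n)
    for t,z in dict(medal=(.084,.1),roundel=(.073,.084),lath=(.06,.072),block=(.045,.06),coaster=(.018,.03),pad=(.018,.03),rest=(.0,.06),case=(.033,.046),lid_handle=(.048,.07)).items(): meas(p,t,z)
E
```

```text
top
medal 0.92 [236.5, 143.7, 22.2, 20.8] z [0.007 0.014 0.018] few
medal 0.66 [256.0, 189.0, 19.0, 16.0] z5/50/95 [0.087 0.089 0.091] topz 0.0893 mean [0.5519 0.0059] rect [552.2   5.4] [28.2 29.9] 0.5 170
roundel 0.62 [379.1, 193.4, 45.1, 53.3] z [0.015 0.024 0.027] few
roundel 0.55 [257.0, 187.0, 30.0, 24.0] z5/50/95 [0.054 0.079 0.087] topz 0.0792 mean [0.5518 0.0056] rect [552.3   6.7] [51.5 48.2] 89.5 250
lath 0.57 [256.0, 189.0, 23.0, 68.0] z5/50/95 [0.063 0.067 0.07 ] topz 0.0673 mean [0.5421 0.0056] rect [546.9   6.4] [160.   30.4] 6.9 691
lath 0.35 [435.6, 205.4, 32.5, 58.3] z [0.014 0.023 0.039] few
block 0.71 [256.0, 192.0, 47.0, 32.0] z5/50/95 [0.014 0.053 0.057] topz 0.0535 mean [0.5422 0.0171] rect [545.   12.9] [58.3 87. ] 1.0 513
coaster 0.57 [197.0, 193.0, 41.0, 41.0] z5/50/95 [0.012 0.024 0.027] topz 0.0241 mean [0.5445 0.1469] rect [544.8 147.2] [82.5 81.6] 43.9 1063
pad 0.67 [379.0, 191.0, 45.0, 49.0] z5/50/95 [0.02  0.024 0.027] topz 0.0241 mean [ 0.5439 -0.267 ] rect [ 544.6 -267.8] [ 87.3 116.8] 83.1 1875
rest 0.57 [435.0, 204.0, 35.0, 61.0] z5/50/95 [0.007 0.
[... 1652 characters left out ...]
 [ 0.5009 -0.385 ] rect [ 507.3 -406.1] [129.9  87.5] 4.5 818
rest 0.42 [285.0, 237.0, 57.0, 35.0] z5/50/95 [0.059 0.067 0.07 ] topz 0.0574 mean [0.5732 0.0125] rect [563.1   5. ] [ 69.4 191.4] 80.0 35
case 0.96 [327.0, 222.0, 51.0, 46.0] z5/50/95 [0.008 0.046 0.079] topz 0.0425 mean [ 0.5504 -0.1075] rect [ 530.  -122.6] [83.2 86.9] 12.3 236
case 0.71 [328.0, 214.0, 50.0, 30.0] z5/50/95 [0.039 0.053 0.087] topz 0.0425 mean [ 0.5509 -0.1077] rect [ 544.5 -102.6] [ 65.3 111.6] 50.3 240
case 0.38 [284.0, 233.3, 19.7, 16.7] z [0.07  0.079 0.082] few
lid_handle 0.96 [329.0, 214.0, 49.0, 31.0] z5/50/95 [0.039 0.053 0.087] topz 0.0564 mean [ 0.5029 -0.1224] rect [ 508.1 -127.1] [81.7 86. ] 9.7 616
```

```bash
cat >> h.py <<'E'
def lidfit(p,th="lid_handle"):
    W=cloud(p); r=robot.cut_out(th,p)[0]; P=W[r["region"]&(p["depth"]>0)]
    rng=np.random.default_rng(0); best=None
    for _ in range(400):
        a=P[rng.choice(len(P),3,False)]; n=np.cross(a[1]-a[0],a[2]-a[0]); l=np.linalg.norm(n)
        if l<1e-5: continue
        n/=l; k=abs((P-a[0])@n)<.0025
        if best is None or k.sum()>best.sum(): best=k
    Q=P[best]; c=Q.mean(0); n=np.linalg.svd(Q-c)[2][2]; n*=np.sign(n[2])
    d=(P-c)@n
    e2=np.cross(n,[1,0,0]);e2/=np.linalg.norm(e2);e1=np.cross(e2,n)
    Q=P[abs(d)<.003]; R=cv2.minAreaRect(np.float32(np.c_[(Q-c)@e1,(Q-c)@e2]*1000))
    ctr=c+e1*R[0][0]/1000+e2*R[0][1]/1000
    H=P[d>.008]
    print("n",n.round(3),"tilt",np.degrees(np.arccos(n[2])).round(1),"downslope dir yaw",np.degrees(np.arctan2(n[1],n[0])).round(1),"ctr",ctr.round(4),"rect",np.round(R[1],1),round(R[2],1),"n pts",len(Q),"handle",len(H),H.mean(0).round(4) if len(H) else "", np.ptp(H,axis=0).round(3) if len(H) else "")
    return P,d,H
E
python3 - <<'E'
from h import *
for n in("top","scene"):
    p=robot.get_image(n); lidfit(p)
    W=cloud(p); r=robot.cut_out("rest",p)[0]; P=W[r["region"]&(p["depth"]>0)]
    for a,b in((.031,.036),(.039,.048),(.031,.048)):
        Q=P[(P[:,2]>a)&(P[:,2]<b)]; print("rest",a,len(Q),Q.mean(0).round(4),[np.round(x,1) for x in cv2.minAreaRect(np.float32(Q[:,:2]*1000))])
    s=r["rect"]; 
    cv2.imwrite(f"pics/{n}1.png",cv2.resize(p["image"][120:280,230:460] if n=="top" else p["image"][150:270,230:430],None,fx=3,fy=3))
E
```

```text
n [0.249 0.049 0.967] tilt 14.7 downslope dir yaw 11.0 ctr [ 0.5253 -0.1262  0.0522] rect [104.2  83.7] 11.6 n pts 1513 handle 154 [ 0.4658 -0.1368  0.0859] [0.032 0.071 0.019]
rest 0.031 280 [ 0.5124 -0.3958  0.0337] [array([ 511.4, -392.8]), array([119.7,  52.1]), np.float64(3.0)]
rest 0.039 87 [ 0.508  -0.3954  0.0433] [array([ 511.4, -395.2]), array([118.9,  57.1]), np.float64(3.3)]
rest 0.031 431 [ 0.5121 -0.3956  0.0361] [array([ 511.5, -395.1]), array([119.7,  57.1]), np.float64(3.2)]
n [0.252 0.059 0.966] tilt 15.0 downslope dir yaw 13.1 ctr [ 0.5217 -0.1247  0.0525] rect [107.8  88.3] 12.2 n pts 772 handle 94 [ 0.4607 -0.1325  0.0861] [0.03  0.072 0.018]
rest 0.031 112 [ 0.5086 -0.393   0.034 ] [array([ 507.7, -392.8]), array([121.8,  59.5]), np.float64(3.8)]
rest 0.039 59 [ 0.5017 -0.3921  0.0425] [array([ 506.1, -392.7]), array([116.6,  58.8]), np.float64(3.2)]
rest 0.031 222 [ 0.5044 -0.393   0.037 ] [array([ 507.7, -392.6]), array([121.8,  59.9]), np.float64(3.8)]
```

View pics/scene1.png

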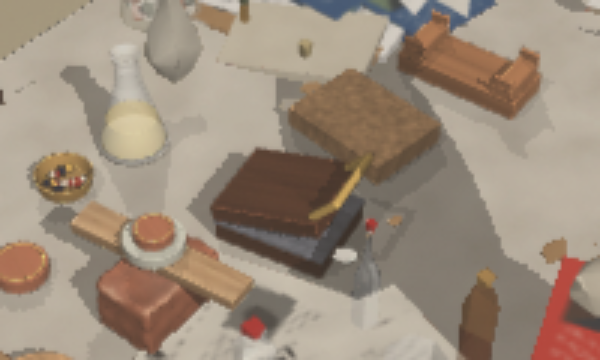

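View pics/top1.png

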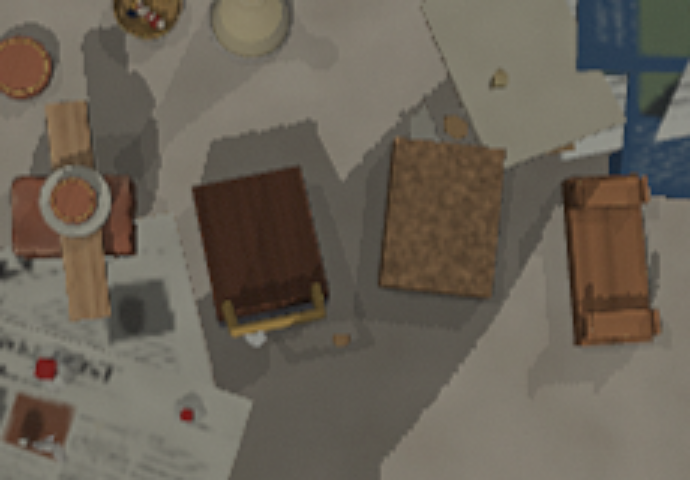

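The crops show the lid ajar by about 15° (handle at about (270,325) in the top crop). The lath lies across the block, whose long side runs along world y, so the block has to be turned by about 90°. Next I check for tall clutter, then go to the handle.

```bash
python3 - <<'E'
from h import *
for n in("top","scene"):
    p=robot.get_image(n); W=cloud(p); m=(p["depth"]>0)
    H=np.zeros((9,17))
    for i,x in enumerate(np.arange(.3,.75,.05)):
        for j,y in enumerate(np.arange(.25,-.6,-.05)):
            k=m&(abs(W[...,0]-x)<.025)&(abs(W[...,1]-y)<.025)
            H[i,j]=W[k][:,2].max()*1000 if k.any() else -1
    print(np.arange(.25,-.6,-.05).round(2)); print(H.astype(int))
E
```

```text
[ 0.25  0.2   0.15  0.1   0.05  0.   -0.05 -0.1  -0.15 -0.2  -0.25 -0.3
 -0.35 -0.4  -0.45 -0.5  -0.55]
[[ 56  21  21  20  75  86  85 128  18  43  43   6  22  15 537 533 467]
 [ 21  22  59  19  77  88  90  21   5   5   5   4   4   5   5   5   4]
 [ 45  37  38  37  70  59 130 131   5   5   6   5   6   5   5   6   5]
 [ 87  54  50  17  83  84  20  92  93   9   6   6  45  45  44   5  11]
 [ 58  53  51  27  56  72  53  70  84  65  29  30  25  27   5   6 381]
 [ 57 104 101  28  82  92  56  53  57  25  29  29  46  46  14 371 411]
 [ 51 103  97  25  69  81   4   6  43   5  28  29  23  26  16 372 412]
 [ 56  74  73  17  20  69   5  26  22   5  16  30  19  20 132 357 410]
 [ 45 102 103  12  19  21  19 112 109  61  57  15  15  17  52  52  10]]
[ 0.25  0.2   0.15  0.1   0.05  0.   -0.05 -0.1  -0.15 -0.2  -0.25 -0.3
 -0.35 -0.4  -0.45 -0.5  -0.55]
[[ 56  21  19  53  75  86  89 127  19  41  40   5  20  17  16 536 509]
 [ 20  22  58  51  74  90  89  21   5   5   6   5   5   5   5   5   7]
 [ 43  37  37  37  82  81 132 128   6   4   5   5   6   6   5   7   8]
 [ 89  53  49  17  81  82  17  91  92  26   6   5  47  47  37   4  13]
 [ 57  52  46  27  57  82  56  66  79  28  29  28  27  27  19 360 380]
 [ 54 104 102  28  90  94  57  52  55  27  29  29  46  46  14 370 413]
 [ 49 102  98   4  69  71   3   4  40  18  29  28  22  19  55 369 411]
 [ 52  74  94  17  20   6   4  38  35   6  15  31  18  18 136 353 413]
 [ 45 101 101   5  18  18  18 111 110  82  66  14  16  17  52  49  10]]
```

```bash
R='[0.223,0.384,0,0,0,1.349,0.6]'; python3 -m crank '[[0.223,0.384,0,0,0,1.349,0.6],[0.223,0.384,0,0,0,1.349,0.6],[0.223,0.384,0,0,0,1.349,0.6],[0.223,0.384,0,0,0,1.349,0.6],[0.223,0.384,0,0,0,1.349,0.6],[0.223,0.384,0,0,0,1.349,0.6],[0.223,0.384,0,0,0,1.349,0.6],[0.223,0.384,0,0,0,1.349,0.6],[0.223,0.384,0,0,0,1.349,0.6],[0.223,0.384,0,0,0,1.349,0.6]]' 40
```

```text
clock: 2.75
position: [0.4605, -0.1406, 0.2313]
orientation: [[-0.2, 0.98, -0.0], [0.98, 0.2, -0.001], [-0.0, -0.001, -1.0]]
wrist_force: [-0.8, 0.2, 0.1]
width: 0.602
grasp_force: 0.0
```

```bash
python3 -m crank '[[0,0.001,-0.05,0,0,0,0.5],[0,0.001,-0.1,0,0,0,0.5],[0,0.001,-0.135,0,0,0,0.5],[0,0.001,-0.154,0,0,0,0.5],[0,0.001,-0.154,0,0,0,0.5]]'; python3 -m crank '[[0,0,0,0,0,0,0],[0,0,0,0,0,0,0],[0,0,0,0,0,0,0],[0,0,0,0,0,0,0],[0,0,0,0,0,0,0],[0,0,0,0,0,0,0]]' 60
```

```text
clock: 3.38
position: [0.4602, -0.1391, 0.0766]
orientation: [[-0.202, 0.979, -0.002], [0.979, 0.202, -0.0], [0.0, -0.002, -1.0]]
wrist_force: [0.2, -0.7, 0.3]
width: 0.496
grasp_force: 0.0
clock: 4.12
position: [0.461, -0.1387, 0.0773]
orientation: [[-0.203, 0.979, 0.0], [0.979, 0.203, -0.0], [-0.0, -0.0, -1.0]]
wrist_force: [0.8, -5.1, 0.3]
width: 0.063
grasp_force: 58.7
```

```bash
python3 -m crank '[[0.005,0.001,0.0078,0,0,0,0],[0.010,0.002,0.0149,0,0,0,0],[0.022,0.0046,0.0282,0,0,0,0],[0.0358,0.0075,0.0396,0,0,0,0],[0.0512,0.0107,0.0487,0,0,0,0]]'; python3 -m crank '[[0.0164,0.0034,0.0067,0,0,0,0],[0.0338,0.0071,0.0109,0,0,0,0],[0.0514,0.0107,0.0124,0,0,0,0],[0.0691,0.0144,0.0112,0,0,0,0],[0.0864,0.0181,0.0074,0,0,0,0],[0.1031,0.0215,0.0009,0,0,0,0],[0.1031,0.0215,0.0009,0,0,0,0]]'
python3 - <<'E'
from h import *
p=robot.get_image("top"); s=robot.get_image("scene")
cv2.imwrite("pics/both2.png",np.vstack([cv2.resize(p["image"][120:270,230:420],(570,450))[:300],cv2.resize(s["image"][140:260,230:420],(475,300))[:, :475] if 0 else cv2.resize(s["image"][150:250,230:420],(570,300))]))
E
```

```text
clock: 4.75
position: [0.5105, -0.1289, 0.1266]
orientation: [[-0.202, 0.979, -0.004], [0.979, 0.202, -0.002], [-0.001, -0.005, -1.0]]
wrist_force: [6.2, -8.4, -10.2]
width: 0.06
grasp_force: 59.3
clock: 5.62
position: [0.6165, -0.1075, 0.1266]
orientation: [[-0.203, 0.979, 0.001], [0.979, 0.203, -0.002], [-0.002, 0.001, -1.0]]
wrist_force: [4.6, -10.0, 1.9]
width: 0.06
grasp_force: 63.4
```

View pics/both2.png

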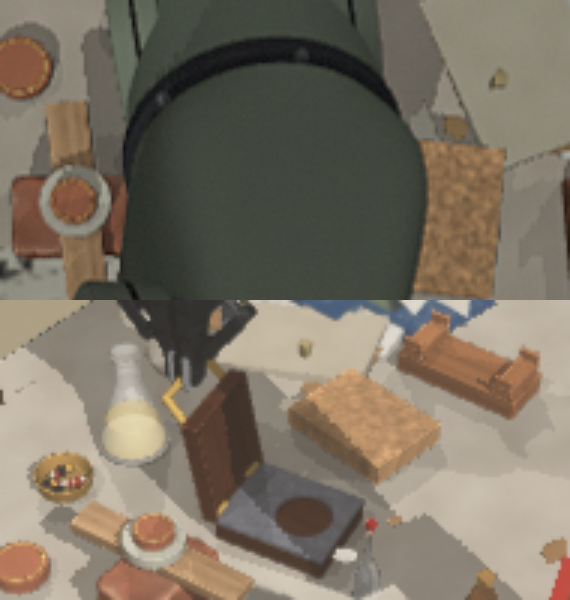

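The lid stands open at about 100° (scene half, (225,430)) and the round recess is visible at (303,517). I let go and go to the medal.

```bash
python3 -m crank '[[0,0,0,0,0,0,0.5],[0,0,0,0,0,0,0.5],[0,0,0,0,0,0,0.5],[0,0,0.05,0,0,0,0.5],[0,0,0.09,0,0,0,0.6],[-0.035,0.06,0.09,0,0,0,0.7],[-0.0675,0.1155,0.09,0,0,0,0.7],[-0.0675,0.1155,0.09,0,0,0,0.7],[-0.0675,0.1155,0.09,0,0,0,0.7]]'; python3 - <<'E'
from h import *
s=robot.get_image("scene");meas(s,"medal",(.084,.1));meas(s,"roundel",(.073,.084));lidfit(s)
p=robot.get_image("top");
cv2.imwrite("pics/t3.png",cv2.resize(p["image"][100:300,200:460],None,fx=2,fy=2))
E
```

```text
clock: 6.85
position: [0.548, 0.0094, 0.217]
orientation: [[-0.204, 0.979, 0.0], [0.979, 0.204, -0.0], [-0.0, 0.0, -1.0]]
wrist_force: [0.2, -1.9, 0.7]
width: 0.698
grasp_force: 0.0
medal 0.68 [281.0, 227.0, 13.0, 13.0] z5/50/95 [0.085 0.089 0.092] topz 0.0895 mean [0.5458 0.0107] rect [546.9  10.2] [31.1 30.7] 60.4 121
medal 0.65 [235.6, 238.2, 19.8, 11.5] z [0.004 0.015 0.018] few
roundel 0.71 [282.0, 227.0, 11.0, 16.0] z5/50/95 [0.083 0.089 0.092] topz 0.0826 mean [0.5416 0.0186] rect [542.8  18.6] [30.   8.6] 24.3 9
roundel 0.69 [285.0, 231.0, 24.0, 13.0] z5/50/95 [0.071 0.079 0.082] topz 0.0792 mean [0.5383 0.0175] rect [541.8  14.3] [47.7 34.8] 44.7 124
n [-0.967 -0.195  0.166] tilt 80.5 downslope dir yaw -168.6 ctr [ 0.5844 -0.1117  0.0712] rect [106.9  86.3] 51.2 n pts 505 handle 181 [ 0.575  -0.1111  0.0869] [0.087 0.17  0.207]
```

View pics/t3.png

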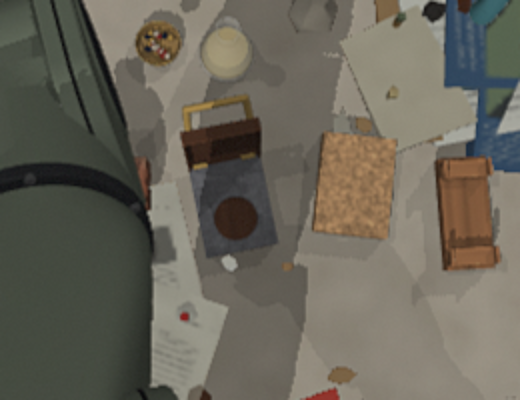

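```bash
python3 -m crank '[[0.001,-0.0015,-0.06,0,0,0,0.7],[0.001,-0.0015,-0.11,0,0,0,0.7],[0.001,-0.0015,-0.1325,0,0,0,0.7],[0.001,-0.0015,-0.1325,0,0,0,0.7],[0.001,-0.0015,-0.1325,0,0,0,0],[0.001,-0.0015,-0.1325,0,0,0,0],[0.001,-0.0015,-0.1325,0,0,0,0],[0.001,-0.0015,-0.1325,0,0,0,0],[0.001,-0.0015,-0.1325,0,0,0,0]]' 30; python3 - <<'E'
from h import *
for n in("top","scene"):
    p=robot.get_image(n); W=cloud(p); im=p["image"].astype(int); 
    k=(np.hypot(W[...,0]-.504,W[...,1]+.13)<.042)&(W[...,2]>.012)&(W[...,2]<.03)&(p["depth"]>0)
    d=k&(im[...,2]-im[...,0]>8)   # brown: red>blue
    nb,lab,st,ce=cv2.connectedComponentsWithStats(d.astype(np.uint8)); i=1+st[1:,4].argmax()
    P=W[lab==i]; print(n,st[i],P.mean(0).round(4),cv2.minEnclosingCircle(np.float32(P[:,:2]*1000)))
E
```

```text
clock: 8.22
position: [0.5495, 0.0077, 0.0857]
orientation: [[-0.203, 0.979, 0.002], [0.979, 0.203, -0.0], [-0.001, 0.002, -1.0]]
wrist_force: [-1.3, -0.8, 7.8]
width: 0.359
grasp_force: 29.0
top [307 199  22  21 366] [ 0.5054 -0.1291  0.0205] ((505.6213684082031, -129.09310913085938), 24.863842010498047)
scene [322 216  19  13 203] [ 0.504  -0.1301  0.0211] ((503.8523864746094, -127.43701171875), 27.23832130432129)
```

```bash
python3 -m crank '[[0,0,0.02,0,0,0,0],[0,0,0.07,0,0,0,0],[0,0,0.095,0,0,0,0],[-0.015,-0.045,0.095,0,0,0,0],[-0.03,-0.09,0.095,0,0,0,0],[-0.0446,-0.137,0.095,0,0,0,0],[-0.0446,-0.137,0.06,0,0,0,0],[-0.0446,-0.137,0,0,0,0,0],[-0.0446,-0.137,-0.04,0,0,0,0],[-0.0446,-0.137,-0.04,0,0,0,0]]'; python3 - <<'E'
from h import *
s=robot.get_image("scene");cv2.imwrite("pics/s4.png",cv2.resize(s["image"][150:260,220:400],None,fx=3,fy=3));meas(s,"medal",(.03,.1));meas(s,"roundel",(.073,.084))
E
```

```text
clock: 9.57
position: [0.5035, -0.129, 0.0435]
orientation: [[-0.204, 0.979, -0.003], [0.979, 0.204, 0.0], [0.001, -0.003, -1.0]]
wrist_force: [-0.0, 0.4, 0.8]
width: 0.351
grasp_force: 29.9
medal 0.7 [235.6, 239.8, 22.1, 15.8] z [0.002 0.014 0.017] few
medal 0.66 [331.0, 216.0, 8.0, 10.0] z5/50/95 [0.045 0.047 0.05 ] topz 0.0474 mean [ 0.5026 -0.1241] rect [ 504.9 -125. ] [19.7 33.6] 43.2 69
roundel 0.69 [283.0, 231.0, 19.0, 19.0] z5/50/95 [0.069 0.079 0.082] topz 0.0795 mean [0.5466 0.0097] rect [548.9   8.8] [50.9 52.1] 83.2 297
```

View pics/s4.png

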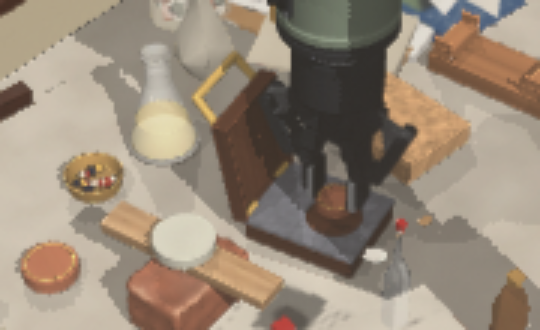

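The medal hangs over the recess, held flat (crop (335,200)). I lower it and let go.

```bash
python3 -m crank '[[0.0014,0,-0.01,0,0,0,0],[0.0014,0,-0.017,0,0,0,0],[0.0014,0,-0.017,0,0,0,0],[0.0014,0,-0.017,0,0,0,0.55],[0.0014,0,-0.017,0,0,0,0.55],[0.0014,0,-0.01,0,0,0,0.55],[0.0014,0,0.04,0,0,0,0.55],[0.0014,0,0.1,0,0,0,0.55],[0.0014,0.0,0.16,0,0,0,0.55]]'; python3 - <<'E'
from h import *
s=robot.get_image("scene");meas(s,"medal",(.025,.04));meas(s,"roundel",(.073,.084))
E
```

```text
clock: 10.85
position: [0.5052, -0.1291, 0.2069]
orientation: [[-0.204, 0.979, 0.0], [0.979, 0.204, 0.0], [0.0, 0.0, -1.0]]
wrist_force: [0.5, -0.0, -0.2]
width: 0.55
grasp_force: 0.0
medal 0.51 [235.1, 239.2, 20.2, 11.0] z [0.002 0.014 0.017] few
medal 0.45 [332.0, 222.0, 13.0, 11.0] z5/50/95 [0.025 0.031 0.033] topz 0.0309 mean [ 0.5024 -0.1257] rect [ 502.6 -127.2] [28.8 31.7] 15.7 93
medal 0.33 [353.0, 193.0, 51.0, 37.0] z5/50/95 [0.006 0.024 0.027] topz 0.0261 mean [ 0.536  -0.2628] rect [ 538.1 -264.5] [ 86.3 113.4] 84.1 378
roundel 0.87 [284.0, 231.0, 23.0, 19.0] z5/50/95 [0.055 0.079 0.082] topz 0.0794 mean [0.5464 0.0099] rect [549.    8.4] [49.9 52.9] 42.0 308
roundel 0.4 [385.5, 174.1, 52.2, 34.0] z [0.004 0.023 0.041] few
```

```bash
python3 -m crank '[[0.056,0.011,0,0,0,0,0.5],[0.1113,0.0216,0,0,0,0,0.5],[0.1113,0.0216,-0.04,0,0,0,0.5],[0.1113,0.0216,-0.0803,0,0,0,0.5],[0.1113,0.0216,-0.0803,0,0,0,0.5],[0.1113,0.0216,-0.0803,0,0,0,0],[0.1113,0.0216,-0.0803,0,0,0,0],[0.1113,0.0216,-0.0803,0,0,0,0],[0.1113,0.0216,-0.0803,0,0,0,0],[0.1113,0.0216,-0.0803,0,0,0,0]]' 60; python3 -m crank '[[-0.0166,-0.0035,0.0065,0,0,0,0],[-0.034,-0.0071,0.0103,0,0,0,0],[-0.0517,-0.0108,0.0115,0,0,0,0],[-0.0693,-0.0145,0.01,0,0,0,0],[-0.0866,-0.0181,0.0058,0,0,0,0],[-0.1031,-0.0215,-0.0009,0,0,0,0]]'; python3 -m crank '[[-0.0154,-0.0032,-0.0091,0,0,0,0],[-0.0292,-0.0061,-0.0205,0,0,0,0],[-0.0412,-0.0086,-0.0338,0,0,0,0],[-0.0512,-0.0107,-0.0487,0,0,0,0],[-0.0581,-0.0122,-0.0631,0,0,0,0],[-0.063,-0.0132,-0.0778,0,0,0,0],[-0.063,-0.0132,-0.0800,0,0,0,0],[-0.063,-0.0132,-0.0800,0,0,0,0]]'
```

```text
clock: 12.25
position: [0.6169, -0.1076, 0.1242]
orientation: [[-0.203, 0.979, 0.0], [0.979, 0.203, -0.0], [-0.0, 0.0, -1.0]]
wrist_force: [-0.1, 0.2, 1.1]
width: 0.064
grasp_force: 58.8
clock: 13.0
position: [0.5132, -0.1284, 0.1245]
orientation: [[-0.204, 0.979, 0.001], [0.979, 0.204, 0.0], [0.0, 0.001, -1.0]]
wrist_force: [-5.8, 6.7, 17.4]
width: 0.063
grasp_force: 60.8
clock: 14.0
position: [0.4499, -0.1419, 0.0438]
orientation: [[-0.204, 0.979, -0.002], [0.979, 0.204, -0.0], [0.0, -0.002, -1.0]]
wrist_force: [-9.1, 5.5, 26.0]
width: 0.061
grasp_force: 64.8
```

```bash
python3 -m crank '[[0,0,0,0,0,0,0.4],[0,0,0,0,0,0,0.5],[0,0,0.04,0,0,0,0.5],[0,0,0.1,0,0,0,0.7],[0,0,0.16,0,0,0,0.85],[0.035,0.05,0.16,0,0,0,0.85],[0.07,0.1,0.16,0,0,0,0.85],[0.1006,0.1494,0.16,0,0,0,0.85],[0.1006,0.1494,0.16,0,0,0,0.85]]'; python3 - <<'E'
from h import *
p=robot.get_image("top");lidfit(p)
s=robot.get_image("scene");lidfit(s);meas(s,"roundel",(.073,.084))
cv2.imwrite("pics/s5.png",cv2.resize(s["image"][150:260,220:400],None,fx=3,fy=3))
E
```

```text
clock: 15.12
position: [0.5525, 0.0114, 0.2028]
orientation: [[-0.209, 0.978, 0.0], [0.978, 0.209, 0.002], [0.002, 0.001, -1.0]]
wrist_force: [-0.8, -0.9, 0.2]
width: 0.846
grasp_force: 0.0
n [ 0.006 -0.003  1.   ] tilt 0.4 downslope dir yaw -23.4 ctr [ 0.5205 -0.1269  0.0401] rect [104.2  83.6] 11.1 n pts 1501 handle 156 [ 0.4547 -0.1401  0.0574] [0.033 0.071 0.016]Traceback (most recent call last):
  File "<stdin>", line 3, in <module>
  File "h.py", line 17, in lidfit
    W=cloud(p); r=robot.cut_out(th,p)[0]; P=W[r["region"]&(p["depth"]>0)]
                  ~~~~~~~~~~~~~~~~~~~^^^
IndexError: list index out of range
```

The lid is shut (tilt 0.4°). Next, the roundel.

```bash
python3 -m crank '[[0,0,0,0,0,0,0.85],[0,0,-0.05,0,0,0,0.85],[0,0,-0.1,0,0,0,0.85]]'; python3 - <<'E'
from h import *
print(robot.sense()["joint_velocities"])
s=robot.get_image("scene");meas(s,"roundel",(.073,.084))
E
```

```text
clock: 15.7
position: [0.5515, 0.0064, 0.1024]
orientation: [[-0.202, 0.979, 0.001], [0.979, 0.202, 0.0], [-0.0, 0.001, -1.0]]
wrist_force: [1.5, -0.4, 0.2]
width: 0.85
grasp_force: 0.0
[ -9.28458299  35.06549267  17.44305987  18.81339005  18.71069287
 -53.51297278 -16.4829437 ]
roundel 0.66 [282.0, 230.0, 22.0, 18.0] z5/50/95 [0.071 0.079 0.082] topz 0.0796 mean [0.5465 0.0105] rect [547.4  10. ] [49.9 48.4] 43.9 281
```

```bash
python3 -m crank '[[0,0,-0.02,0,0,0,0.85],[0,0,-0.025,0,0,0,0.85],[0,0,-0.025,0,0,0,0.85],[0,0,-0.025,0,0,0,0.85]]'
```

```text
clock: 16.3
position: [0.5518, 0.007, 0.0793]
orientation: [[-0.203, 0.979, 0.001], [0.979, 0.203, -0.0], [-0.0, 0.001, -1.0]]
wrist_force: [0.5, -0.1, -0.5]
width: 0.85
grasp_force: 0.0
```

```bash
python3 -m crank '[[-0.001,0.0005,-0.011,0,0,0,0.85],[-0.001,0.0005,-0.011,0,0,0,0.85],[-0.001,0.0005,-0.011,0,0,0,0],[-0.001,0.0005,-0.011,0,0,0,0],[-0.001,0.0005,-0.011,0,0,0,0],[-0.001,0.0005,-0.011,0,0,0,0],[-0.001,0.0005,-0.011,0,0,0,0]]' 25;  python3 -m crank '[[0,0,0.01,0,0,0,0],[0,0,0.03,0,0,0,0],[0,0,0.07,0,0,0,0],[0,0,0.07,0,0,0,0]]'; python3 - <<'E'
from h import *
s=robot.get_image("scene");meas(s,"roundel",(.12,.16));meas(s,"lath",(.06,.072))
E
```

```text
clock: 17.18
position: [0.5504, 0.0077, 0.0675]
orientation: [[-0.203, 0.979, 0.0], [0.979, 0.203, 0.0], [0.0, 0.0, -1.0]]
wrist_force: [-2.0, -0.1, 6.0]
width: 0.593
grasp_force: 25.6
clock: 17.68
position: [0.5516, 0.0077, 0.1399]
orientation: [[-0.203, 0.979, 0.004], [0.979, 0.203, 0.0], [-0.001, 0.004, -1.0]]
wrist_force: [-0.2, -0.4, -0.9]
width: 0.584
grasp_force: 26.4
roundel 0.7 [278.0, 206.0, 19.0, 18.0] z5/50/95 [0.143 0.152 0.155] topz 0.1518 mean [0.5498 0.013 ] rect [553.2  10.7] [38.6 54. ] 42.2 278
roundel 0.34 [350.5, 192.1, 53.3, 40.1] z [0.002 0.024 0.027] few
roundel 0.19 [389.1, 173.9, 49.9, 36.0] z [0.005 0.023 0.04 ] few
lath 0.82 [286.0, 237.0, 58.0, 36.0] z5/50/95 [0.06  0.067 0.07 ] topz 0.0676 mean [0.5392 0.0093] rect [542.7   7.8] [160.5  33.8] 7.2 711
```

```bash
python3 - <<'E'
from h import *
p=robot.get_image("top");s=robot.get_image("scene")
cv2.imwrite("pics/c6.png",np.hstack([cv2.resize(p["image"][110:250,110:240],(400,430)),cv2.resize(s["image"][210:350,170:300],(400,430))]))
for q in(p,s):
    W=cloud(q);k=(q["depth"]>0)&(W[...,2]>.045)&(abs(W[...,0]-.54)<.1)&(abs(W[...,1]-.155)<.1)
    n,l,st,c=cv2.connectedComponentsWithStats(k.astype(np.uint8))
    for i in range(1,n):
        if st[i,4]>15: P=W[l==i];print(st[i],P.min(0).round(3),P.max(0).round(3))
E
```

```text
[163 128  19  35 253] [0.532 0.055 0.451] [0.588 0.074 0.522]
[161 169  11  15 101] [0.56  0.183 0.055] [0.588 0.2   0.105]
[172 217   8  10  64] [0.468 0.176 0.046] [0.488 0.192 0.054]
[138 228   9   6  40] [0.453 0.246 0.046] [0.464 0.255 0.085]
[ 229   63   36   69 1562] [0.515 0.055 0.388] [0.579 0.08  0.526]
[245 130  11  14  75] [0.548 0.055 0.357] [0.565 0.067 0.38 ]
[262 245  18  13  55] [0.511 0.055 0.045] [0.566 0.06  0.055]
[209 259  18  27 350] [0.556 0.169 0.046] [0.587 0.201 0.104]
[246 296  12  11  73] [0.464 0.172 0.045] [0.484 0.192 0.053]
[229 317   7  13  44] [0.45  0.246 0.048] [0.461 0.255 0.089]
```

View pics/c6.png

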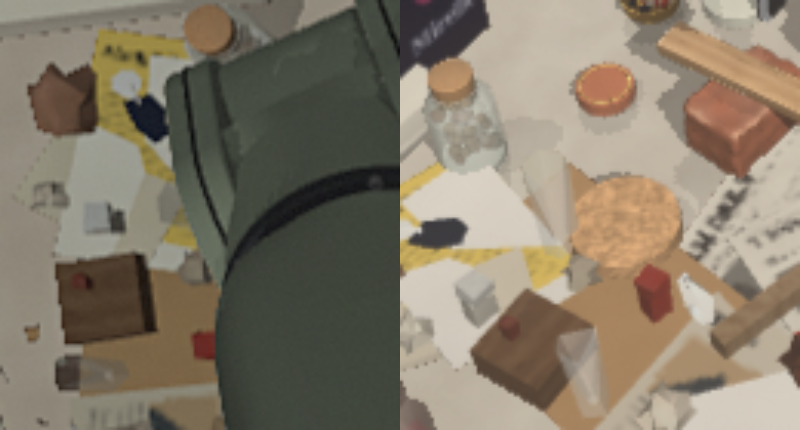

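The crops show a tall glass standing right beside the coaster (scene crop (550,200)). I measure it before choosing the approach yaw.

```bash
python3 - <<'E'
from h import *
for n in("top","scene"):
    q=robot.get_image(n);W=cloud(q);k=(q["depth"]>0)&(abs(W[...,0]-.58)<.04)&(abs(W[...,1]-.195)<.04)
    P=W[k]
    for a in(.03,.045,.06,.075,.09,.1):
        Q=P[(P[:,2]>a)&(P[:,2]<a+.015)]
        if len(Q):print(n,a,len(Q),Q.min(0)[:2].round(3),Q.max(0)[:2].round(3))
E
```

```text
top 0.03 6 [0.54  0.192] [0.545 0.199]
top 0.045 5 [0.567 0.195] [0.576 0.198]
top 0.06 21 [0.561 0.19 ] [0.58  0.197]
top 0.075 42 [0.561 0.184] [0.587 0.2  ]
top 0.09 33 [0.561 0.191] [0.588 0.2  ]
top 0.1 7 [0.561 0.195] [0.587 0.2  ]
scene 0.03 51 [0.557 0.175] [0.576 0.2  ]
scene 0.045 54 [0.556 0.176] [0.578 0.201]
scene 0.06 70 [0.556 0.176] [0.584 0.201]
scene 0.075 121 [0.556 0.171] [0.587 0.201]
scene 0.09 105 [0.555 0.17 ] [0.588 0.201]
scene 0.1 9 [0.557 0.172] [0.579 0.201]
```

```bash
python3 -m crank '[[0,0.0,0.01,0,0,-0.18,0],[0,0.03,0.01,0,0,-0.36,0],[-0.004,0.07,0.01,0,0,-0.54,0],[-0.007,0.11,0.01,0,0,-0.72,0],[-0.0095,0.139,0.01,0,0,-0.88,0],[-0.0095,0.139,0.01,0,0,-0.88,0],[-0.0095,0.139,0.01,0,0,-0.88,0]]'; python3 -m crank '[[0,0,0,0.083,-0.065,0,0],[0,0,-0.05,0.083,-0.065,0,0],[0,0,-0.09,0.083,-0.065,0,0],[0,0,-0.1,0.083,-0.065,0,0],[0,0,-0.1,0.083,-0.065,0,0]]'; python3 - <<'E'
from h import *
s=robot.get_image("scene");meas(s,"roundel",(.03,.1)); cv2.imwrite("pics/s7.png",cv2.resize(s["image"][190:320,170:320],None,fx=4,fy=4))
E
```

```text
clock: 18.9
position: [0.5409, 0.1458, 0.1469]
orientation: [[0.624, 0.782, -0.0], [0.782, -0.624, -0.001], [-0.001, 0.0, -1.0]]
wrist_force: [-0.1, 0.7, -0.2]
width: 0.591
grasp_force: 26.4
clock: 19.52
position: [0.5412, 0.1461, 0.0476]
orientation: [[0.622, 0.781, 0.065], [0.776, -0.625, 0.083], [0.105, -0.001, -0.994]]
wrist_force: [-0.1, -0.5, -0.3]
width: 0.588
grasp_force: 26.5
roundel 0.66 [245.0, 273.0, 25.0, 14.0] z5/50/95 [0.056 0.061 0.063] topz 0.0613 mean [0.5446 0.1583] rect [534.7 152.7] [49.6 33. ] 28.1 89
```

View pics/s7.png

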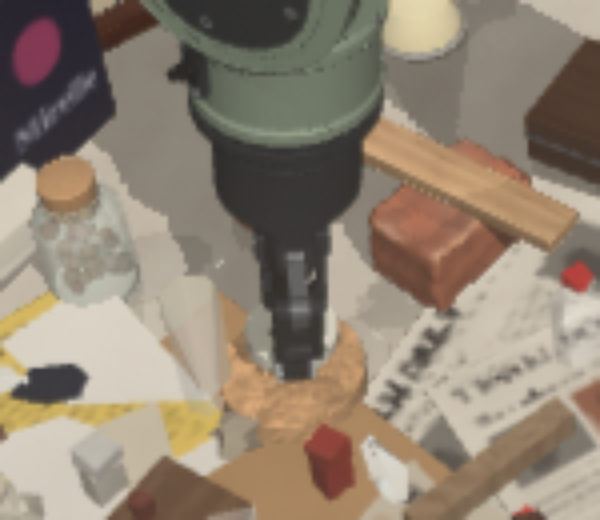

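The disc is over the coaster, tilted slightly, and the body is clear of the glass (crop (190,320)). I lower it.

```bash
python3 -m crank '[[0,0,-0.012,0,0,0,0],[0,0,-0.0195,0,0,0,0],[0,0,-0.0195,0,0,0,0]]'; python3 -m crank '[[0,0,0,0,0,0,0.7],[0,0,0,0,0,0,0.8],[0,0,0,0,0,0,0.8],[0,0,0.03,0,0,0,0.8],[0,0,0.09,0,0,0,0.8],[0,0,0.15,0,0,0,0.8]]'; python3 - <<'E'
from h import *
s=robot.get_image("scene");meas(s,"roundel",(.03,.05));meas(s,"coaster",(.018,.03))
E
```

```text
clock: 20.0
position: [0.5407, 0.1466, 0.0271]
orientation: [[0.621, 0.781, 0.064], [0.776, -0.625, 0.083], [0.105, -0.002, -0.995]]
wrist_force: [-0.2, 0.3, -1.6]
width: 0.587
grasp_force: 26.5
clock: 20.75
position: [0.5406, 0.1466, 0.1795]
orientation: [[0.621, 0.781, 0.064], [0.776, -0.625, 0.083], [0.105, -0.001, -0.994]]
wrist_force: [0.6, -0.3, -0.1]
width: 0.805
grasp_force: 0.0
roundel 0.75 [246.0, 280.0, 27.0, 20.0] z5/50/95 [0.026 0.036 0.039] topz 0.0362 mean [0.5371 0.1482] rect [538.8 147.4] [50.1 50.8] 50.0 358
coaster 0.85 [243.0, 282.0, 36.0, 33.0] z5/50/95 [0.009 0.024 0.031] topz 0.0245 mean [0.5305 0.1547] rect [539.3 149.4] [83.  80.9] 69.4 450
```

```bash
python3 -m crank '[[0,-0.03,0.01,-0.083,0.065,0,0.65],[0.002,-0.09,0.01,-0.083,0.065,0,0.65],[0.004,-0.139,0.01,-0.083,0.065,0,0.65],[0.004,-0.139,0.01,-0.083,0.065,0,0.65]]'; python3 -m crank '[[0,0,0,0,0,-0.18,0.65],[0,0,0,0,0,-0.36,0.65],[0,0,0,0,0,-0.54,0.65],[0,0,-0.04,0,0,-0.72,0.65],[0,0,-0.08,0,0,-0.775,0.65],[0,0,-0.11,0,0,-0.775,0.65],[0,0,-0.11,0,0,-0.775,0.65]]'; python3 - <<'E'
from h import *
s=robot.get_image("scene");meas(s,"lath",(.06,.072));s=robot.get_image("top");meas(s,"lath",(.06,.072));meas(s,"roundel",(.03,.05));meas(s,"coaster",(.018,.03))
E
```

```text
clock: 21.4
position: [0.5445, 0.0037, 0.1867]
orientation: [[0.629, 0.777, -0.002], [0.777, -0.629, -0.002], [-0.002, -0.0, -1.0]]
wrist_force: [-0.6, 1.1, 0.3]
width: 0.647
grasp_force: 0.0
clock: 22.28
position: [0.5437, 0.0083, 0.0757]
orientation: [[0.993, 0.121, -0.004], [0.121, -0.993, 0.0], [-0.004, -0.001, -1.0]]
wrist_force: [0.2, 0.4, 0.4]
width: 0.648
grasp_force: 0.0
lath 0.57 [285.0, 239.0, 61.0, 32.0] z5/50/95 [0.058 0.067 0.07 ] topz 0.0675 mean [0.5147 0.0062] rect [542.    7.7] [159.3  32. ] 6.4 474
lath 0.36 [243.9, 282.9, 38.6, 32.1] z [0.012 0.024 0.028] few
lath 0.73 [259.0, 215.0, 14.0, 17.0] z5/50/95 [0.064 0.067 0.07 ] topz 0.0673 mean [ 0.4828 -0.0053] rect [488.   -0.9] [41.1 30.4] 6.7 156
```

Grip the lath and lift it.

```bash
python3 -m crank '[[0.001,-0.0005,-0.018,0,0,0,0.65],[0.001,-0.0005,-0.018,0,0,0,0.65],[0.001,-0.0005,-0.018,0,0,0,0],[0.001,-0.0005,-0.018,0,0,0,0],[0.001,-0.0005,-0.018,0,0,0,0],[0.001,-0.0005,-0.018,0,0,0,0],[0.001,-0.0005,-0.018,0,0,0,0]]' 40;  python3 -m crank '[[0,0,0.01,0,0,0,0],[0,0,0.05,0,0,0,0],[0,0,0.1,0,0,0,0],[0,0,0.14,0,0,0,0],[0,0,0.14,0,0,0,0]]'; python3 - <<'E'
from h import *
s=robot.get_image("scene");meas(s,"lath",(.1,.23));meas(s,"block",(.045,.06),n=1);meas(s,"rest",(.039,.048),n=1)
E
```

```text
clock: 23.45
position: [0.546, 0.0071, 0.06]
orientation: [[0.993, 0.12, 0.0], [0.12, -0.993, 0.0], [0.0, -0.0, -1.0]]
wrist_force: [-1.5, 1.3, 6.6]
width: 0.332
grasp_force: 40.1
clock: 24.08
position: [0.5469, 0.0071, 0.2027]
orientation: [[0.993, 0.12, 0.005], [0.12, -0.993, 0.0], [0.005, 0.0, -1.0]]
wrist_force: [0.2, 0.3, -1.1]
width: 0.332
grasp_force: 39.8
lath 0.86 [282.0, 193.0, 63.0, 35.0] z5/50/95 [0.201 0.21  0.212] topz 0.2098 mean [0.5247 0.0093] rect [544.1   7.2] [160.6  34.4] 6.9 622
block 0.96 [285.0, 246.0, 39.0, 36.0] z5/50/95 [0.013 0.052 0.056] topz 0.0539 mean [0.5376 0.018 ] rect [540.7  15.3] [60.2 88.4] 0.7 718
rest 0.79 [386.0, 174.0, 51.0, 35.0] z5/50/95 [0.003 0.023 0.041] topz 0.0424 mean [ 0.5015 -0.3915] rect [ 506.1 -394.1] [119.1  62.8] 3.2 58
```

```bash
python3 - <<'E'
from h import *
for n in("top","scene"):
    q=robot.get_image(n);W=cloud(q);k=(q["depth"]>0)&(W[...,2]>.1)&(W[...,1]<-.3)&(W[...,0]>.25)&(W[...,0]<.8)
    P=W[k]; d=np.hypot(P[:,0]-.51,P[:,1]+.394); i=np.argsort(d)[:400:50]; print(n,P[i].round(3).tolist(),d[i].round(3))
E
```

```text
top [[0.535, -0.505, 0.362], [0.55, -0.508, 0.358], [0.571, -0.502, 0.365], [0.531, -0.519, 0.357], [0.563, -0.512, 0.364], [0.535, -0.524, 0.357], [0.543, -0.523, 0.363], [0.557, -0.521, 0.355]] [0.114 0.121 0.124 0.127 0.129 0.132 0.134 0.136]
scene [[0.632, -0.476, 0.139], [0.736, -0.417, 0.113], [0.518, -0.668, 0.393], [0.521, -0.687, 0.389], [0.499, -0.697, 0.351], [0.531, -0.703, 0.412], [0.514, -0.714, 0.405], [0.51, -0.735, 0.408]] [0.147 0.228 0.275 0.294 0.303 0.31  0.32  0.341]
```

```bash
python3 -m crank '[[-0.004,-0.05,0,0,0,-0.06,0],[-0.008,-0.1,0,0,0,-0.06,0],[-0.013,-0.15,0,0,0,-0.06,0],[-0.018,-0.2,0,0,0,-0.06,0],[-0.023,-0.25,0,0,0,-0.06,0],[-0.028,-0.3,0,0,0,-0.06,0],[-0.032,-0.35,0,0,0,-0.06,0],[-0.0365,-0.4,0,0,0,-0.06,0],[-0.0365,-0.4,-0.04,0,0,-0.06,0],[-0.0365,-0.4,-0.04,0,0,-0.06,0]]'
```

```text
clock: 25.62
position: [0.5082, -0.392, 0.157]
orientation: [[0.998, 0.06, -0.004], [0.06, -0.998, 0.004], [-0.004, -0.004, -1.0]]
wrist_force: [0.1, 0.3, 0.7]
width: 0.336
grasp_force: 39.8
```

```bash
python3 -m crank '[[0.0005,-0.001,-0.05,0,0,0,0],[0.0005,-0.001,-0.095,0,0,0,0],[0.0005,-0.001,-0.1,0,0,0,0],[0.0005,-0.001,-0.1,0,0,0,0]]'; python3 - <<'E'
from h import *
s=robot.get_image("scene");meas(s,"lath",(.055,.09));meas(s,"rest",(.039,.048))
cv2.imwrite("pics/s8.png",cv2.resize(s["image"][120:220,320:450],None,fx=5,fy=5))
E
```

```text
clock: 26.12
position: [0.5108, -0.3941, 0.0616]
orientation: [[0.998, 0.061, 0.001], [0.061, -0.998, -0.001], [0.001, 0.001, -1.0]]
wrist_force: [-0.2, -0.5, 0.5]
width: 0.335
grasp_force: 39.8
lath 0.77 [388.0, 162.0, 54.0, 29.0] z5/50/95 [0.061 0.069 0.072] topz 0.069 mean [ 0.5    -0.3898] rect [ 507.3 -394.6] [160.  38.] 2.4 397
rest 0.78 [388.0, 176.0, 50.0, 31.0] z5/50/95 [0.007 0.023 0.038] topz 0.0419 mean [ 0.4907 -0.3698] rect [ 500.1 -367.8] [116.8  29.7] 15.9 33
rest 0.55 [331.0, 218.0, 53.0, 33.0] z5/50/95 [0.03  0.041 0.058] topz 0.0413 mean [ 0.5146 -0.1242] rect [ 512.8 -126.1] [110.5  86.6] 11.0 815
```

View pics/s8.png

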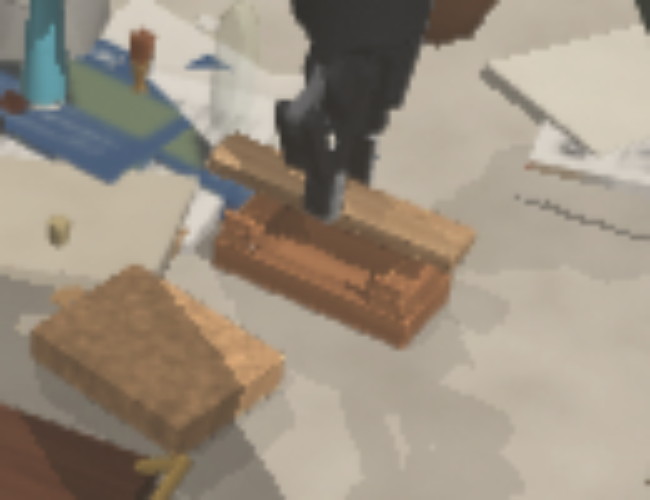

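The lath hangs aligned over the rest's groove (crop (345,190)). I lower it and let go.

```bash
python3 -m crank '[[-0.001,0.0005,-0.012,0,0,0,0],[-0.001,0.0005,-0.019,0,0,0,0],[-0.001,0.0005,-0.0225,0,0,0,0],[-0.001,0.0005,-0.0225,0,0,0,0]]';python3 -m crank '[[0,0,0,0,0,0,0.5],[0,0,0,0,0,0,0.5],[0,0,0.04,0,0,0,0.55],[0,0,0.1,0,0,0,0.7],[0,0,0.15,0,0,0,0.85],[0,0.05,0.15,0,0,0,0.9],[0,0.1,0.15,0,0,0,0.9],[0,0.15,0.15,0,0,0,0.9],[0,0.2,0.15,0,0,0,0.9],[0.01,0.22,0.15,0,0,0,0.9]]'; python3 - <<'E'
from h import *
for n in("top","scene"):
    s=robot.get_image(n);print(n);meas(s,"lath",(.04,.055));meas(s,"rest",(.039,.044));meas(s,"block",(.045,.06));meas(s,"pad",(.018,.03))
E
```

```text
clock: 26.78
position: [0.5087, -0.3932, 0.0387]
orientation: [[0.998, 0.061, -0.0], [0.061, -0.998, 0.0], [-0.0, -0.0, -1.0]]
wrist_force: [-10.8, 8.2, 35.4]
width: 0.336
grasp_force: 43.5
clock: 28.02
position: [0.519, -0.1707, 0.1872]
orientation: [[0.998, 0.063, -0.0], [0.063, -0.998, 0.001], [-0.0, -0.001, -1.0]]
wrist_force: [0.3, -0.5, 0.1]
width: 0.9
grasp_force: 0.0
top
lath 0.91 [435.0, 206.0, 17.0, 69.0] z5/50/95 [0.042 0.046 0.049] topz 0.046 mean [ 0.5099 -0.3924] rect [ 509.8 -393.3] [158.1  31. ] 3.2 939
rest 0.95 [435.0, 204.0, 32.0, 56.0] z5/50/95 [0.009 0.023 0.043] topz 0.0423 mean [ 0.5069 -0.3906] rect [ 510.4 -394. ] [116.8  54.9] 3.7 46
rest 0.46 [301.0, 193.0, 7.0, 17.0] z5/50/95 [0.037 0.04  0.043] topz 0.0403 mean [ 0.551 -0.088] rect [549.  -85.1] [19.3 37.9] 71.5 78
block 0.7 [255.0, 192.0, 43.0, 29.0] z5/50/95 [0.044 0.053 0.056] topz 0.0534 mean [0.5444 0.0128] rect [544.5  13.2] [58.6 87.7] 0.1 1025
block 0.36 [435.0, 207.0, 17.0, 67.0] z5/50/95 [0.034 0.046 0.049] topz 0.0467 mean [ 0.507  -0.3932] rect [ 509.3 -393.3] [159.   30.8] 3.2 669
pad 0.42 [433.0, 205.0, 34.0, 59.0] z5/50/95 [0.005 0.023 0.044] topz 0.022 mean [ 0.5095 -0.3857] rect [ 511.6 -394.8] [129.6  56.9] 3.1 392
scene
lath 0.73 [389.0, 166.0, 56.0, 30.0] z5/50/95 [0.037 0.046 0.049] topz 0.0464 mean [ 0.5026 -0.3901] rect [ 505.6 -390.3] [162.2  39. ] 2.9 457
rest 0.65 [386.0, 174.0, 49.0, 35.0] z5/50/95 [0.006 0.022 0.042] topz 0.0418 mean [ 0.4944 -0.3833] rect [ 506.5 -392.2] [117.5  56.3] 3.7 23
block 0.92 [284.0, 243.0, 39.0, 40.0] z5/50/95 [0.011 0.052 0.057] topz 0.0539 mean [0.5381 0.0172] rect [540.4  15.1] [89.  60.8] 89.7 717
pad 0.95 [351.0, 193.0, 49.0, 40.0] z5/50/95 [0.006 0.024 0.027] topz 0.0248 mean [ 0.5372 -0.2618] rect [ 538.9 -264.8] [ 87.9 118.5] 82.7 905
pad 0.53 [387.0, 173.0, 50.0, 35.0] z5/50/95 [0.004 0.022 0.043] topz 0.023 mean [ 0.5043 -0.3753] rect [ 505.7 -377.2] [130.2  33.5] 5.4 257
```

The lath is seated (top at 46 mm, centred on the rest). Next I check for clutter around the block's finger zones while moving over it.

```bash
python3 - <<'E'
from h import *
for n in("top","scene"):
    q=robot.get_image(n);W=cloud(q);m=q["depth"]>0
    for nm,x0,x1,y0,y1,z0 in(("near",.475,.509,-.01,.038,-1),("far",.576,.61,-.01,.038,-1),("body",.49,.595,-.035,.065,.06)):
        k=m&(W[...,0]>x0)&(W[...,0]<x1)&(W[...,1]>y0)&(W[...,1]<y1)&(W[...,2]>z0)
        if k.any(): print(n,nm,k.sum(),W[k].max(0).round(3),W[k][:,2].max().round(3), np.percentile(W[k][:,2],[50,95]).round(3))
E
python3 -m crank '[[0,0.03,0.01,0,0,0.18,1],[0.005,0.06,0.01,0,0,0.36,1],[0.01,0.1,0.01,0,0,0.54,1],[0.015,0.14,0.01,0,0,0.72,1],[0.02,0.17,0.01,0,0,0.9,1],[0.0235,0.185,0.01,0,0,1.08,1],[0.0235,0.185,0.01,0,0,1.26,1],[0.0235,0.185,0.01,0,0,1.44,1],[0.0235,0.185,0.01,0,0,1.511,1],[0.0235,0.185,0.01,0,0,1.511,1]]'
```

```text
top near 284 [0.509 0.038 0.012] 0.012 [0.006 0.009]
top far 253 [0.61  0.037 0.005] 0.005 [-0.     0.003]
scene near 215 [0.509 0.038 0.011] 0.011 [0.006 0.009]
scene far 30 [0.609 0.038 0.004] 0.004 [0.001 0.004]
clock: 29.88
position: [0.5424, 0.0113, 0.1971]
orientation: [[-0.0, 1.0, -0.0], [1.0, 0.0, 0.0], [0.0, -0.0, -1.0]]
wrist_force: [-2.2, -0.2, 0.1]
width: 1.004
grasp_force: 0.0
```

```bash
python3 -m crank '[[0,0.002,-0.05,0,0,0,1],[0,0.002,-0.1,0,0,0,1],[0,0.002,-0.14,0,0,0,1],[0,0.002,-0.17,0,0,0,1],[0,0.002,-0.182,0,0,0,1],[0,0.002,-0.182,0,0,0,1]]'; python3 -m crank '[[0,0,0,0,0,0,0],[0,0,0,0,0,0,0],[0,0,0,0,0,0,0],[0,0,0,0,0,0,0],[0,0,0,0,0,0,0]]' 100; python3 -m crank '[[0,0,0.02,0,0,0,0],[0,0,0.06,0,0,0,0],[0,0,0.12,0,0,0,0],[0,0,0.12,0,0,0,0]]'; python3 - <<'E'
from h import *
for n in("scene",):
    s=robot.get_image(n);meas(s,"block",(.16,.185));lidfit(s)
E
```

```text
clock: 30.62
position: [0.5424, 0.0136, 0.0152]
orientation: [[-0.0, 1.0, -0.0], [1.0, 0.0, -0.0], [-0.0, -0.0, -1.0]]
wrist_force: [-0.2, -0.4, 0.4]
width: 1.001
grasp_force: 0.0
clock: 31.25
position: [0.543, 0.0135, 0.0167]
orientation: [[-0.001, 1.0, 0.002], [1.0, 0.001, -0.0], [-0.0, 0.002, -1.0]]
wrist_force: [-3.3, -0.4, 13.9]
width: 0.704
grasp_force: 109.0
clock: 31.75
position: [0.544, 0.0136, 0.1391]
orientation: [[-0.0, 1.0, 0.006], [1.0, 0.0, 0.0], [0.0, 0.006, -1.0]]
wrist_force: [-0.1, -0.3, -6.2]
width: 0.7
grasp_force: 110.6
block 0.87 [282.0, 213.0, 43.0, 33.0] z5/50/95 [0.134 0.173 0.178] topz 0.1757 mean [0.5392 0.0373] rect [541.6  29.2] [59.6 59.9] 0.5 534
n [ 0.003 -0.005  1.   ] tilt 0.3 downslope dir yaw -57.3 ctr [ 0.5164 -0.1243  0.0407] rect [105.   88.8] 10.8 n pts 861 handle 71 [ 0.4502 -0.1332  0.0579] [0.033 0.069 0.014]
```

```bash
python3 -m crank '[[0,-0.02,0.02,0,0,-0.18,0],[0,-0.05,0.02,0,0,-0.36,0],[0,-0.08,0.02,0,0,-0.54,0],[0,-0.12,0.02,0,0,-0.72,0],[0,-0.15,0.02,0,0,-0.9,0],[0,-0.18,0.02,0,0,-1.08,0],[0,-0.21,0.02,0,0,-1.26,0],[0,-0.24,0.02,0,0,-1.44,0],[-0.001,-0.265,0.02,0,0,-1.6,0],[-0.001,-0.281,0.02,0,0,-1.69,0]]'; python3 -m crank '[[0,0,-0.03,0,0,0,0],[0,0,-0.07,0,0,0,0],[0,0,-0.09,0,0,0,0],[0,0,-0.09,0,0,0,0]]'; python3 - <<'E'
from h import *
s=robot.get_image("scene");meas(s,"block",(.085,.12));meas(s,"pad",(.018,.03))
E
```

```text
clock: 33.15
position: [0.5405, -0.2684, 0.1534]
orientation: [[0.992, -0.123, -0.003], [-0.123, -0.992, 0.0], [-0.003, 0.0, -1.0]]
wrist_force: [-0.6, 0.1, -5.4]
width: 0.704
grasp_force: 110.4
clock: 33.65
position: [0.5401, -0.2668, 0.0628]
orientation: [[0.993, -0.118, -0.004], [-0.118, -0.993, 0.001], [-0.004, -0.001, -1.0]]
wrist_force: [-0.7, 0.7, -4.4]
width: 0.705
grasp_force: 109.9
block 0.69 [353.0, 177.0, 36.0, 31.0] z5/50/95 [0.054 0.09  0.103] topz 0.0999 mean [ 0.5165 -0.2604] rect [ 525.2 -264.3] [74.2 70.6] 11.5 372
pad 0.83 [352.0, 195.0, 49.0, 32.0] z5/50/95 [0.005 0.024 0.027] topz 0.0245 mean [ 0.5291 -0.2488] rect [ 540.4 -265.4] [ 88.5 120.4] 82.9 581
```

```bash
python3 -m crank '[[0.002,0.0,-0.012,0,0,0,0],[0.002,0,-0.018,0,0,0,0],[0.002,0,-0.0205,0,0,0,0],[0.002,0,-0.0205,0,0,0,0]]';python3 -m crank '[[0,0,0,0,0,0,1],[0,0,0,0,0,0,1],[0,0,0,0,0,0,1],[0,0,0.04,0,0,0,1],[0,0,0.1,0,0,0,1],[0,0,0.16,0,0,0,1],[-0.06,-0.01,0.2,0,0,0,1],[-0.12,-0.04,0.2,0,0,0,1],[-0.18,-0.08,0.2,0,0,0,1],[-0.22,-0.1,0.2,0,0,0,1]]' 
python3 - <<'E'
from h import *
for n in("top","scene"):
    s=robot.get_image(n);print(n);meas(s,"block",(.07,.085),n=2);meas(s,"pad",(.018,.03),n=1);meas(s,"lath",(.04,.055),n=1);meas(s,"rest",(.039,.044),n=1);meas(s,"roundel",(.03,.05),n=2);meas(s,"coaster",(.018,.03),n=1)
    lidfit(s); cv2.imwrite(f"pics/{n}9.png",s["image"])
E
```

```text
clock: 34.3
position: [0.5434, -0.2674, 0.0446]
orientation: [[0.993, -0.118, -0.0], [-0.118, -0.993, 0.0], [-0.0, -0.0, -1.0]]
wrist_force: [1.1, 1.4, -6.1]
width: 0.701
grasp_force: 110.1
clock: 35.55
position: [0.3258, -0.366, 0.2451]
orientation: [[0.993, -0.118, 0.001], [-0.118, -0.993, -0.001], [0.001, 0.001, -1.0]]
wrist_force: [0.5, -0.9, -0.3]
width: 1.001
grasp_force: 0.0
top
block 0.75 [380.0, 189.0, 34.0, 51.0] z5/50/95 [0.056 0.077 0.081] topz 0.0775 mean [ 0.5451 -0.2671] rect [ 545.2 -267.7] [58.8 89.1] 83.8 1064
pad 0.82 [377.0, 192.0, 48.0, 51.0] z5/50/95 [0.013 0.024 0.027] topz 0.024 mean [ 0.5305 -0.2496] rect [ 544.3 -267.1] [ 86.9 116.3] 83.8 608
lath 0.65 [318.0, 206.0, 41.0, 60.0] z5/50/95 [0.037 0.04  0.047] topz 0.0414 mean [ 0.5172 -0.1276] rect [ 512.6 -128.6] [117.   82.5] 10.6 925
rest 0.78 [434.0, 204.0, 34.0, 57.0] z5/50/95 [0.006 0.023 0.043] topz 0.0425 mean [ 0.5086 -0.3917] rect [ 511. -395.] [117.8  56. ] 3.3 59
roundel 0.95 [196.0, 194.0, 28.0, 23.0] z5/50/95 [0.032 0.036 0.039] topz 0.036 mean [0.5424 0.1449] rect [542.4 145.7] [50.1 50.2] 82.6 
[... 957 characters left out ...]
0.005 0.022 0.042] topz 0.0416 mean [ 0.5083 -0.3874] rect [ 507.5 -392.5] [111.9  59.2] 1.8 37
roundel 0.75 [245.0, 278.0, 25.0, 24.0] z5/50/95 [0.03  0.036 0.039] topz 0.0365 mean [0.5366 0.1482] rect [538.2 146.6] [47.4 51.7] 46.6 347
roundel 0.34 [329.0, 217.0, 56.0, 36.0] z5/50/95 [0.027 0.041 0.058] topz 0.0406 mean [ 0.5129 -0.1217] rect [ 512.1 -125.8] [114.  88.] 10.8 1048
coaster 0.85 [243.0, 284.0, 39.0, 33.0] z5/50/95 [0.013 0.024 0.027] topz 0.0245 mean [0.5341 0.1554] rect [539.7 147.1] [79.1 84.4] 38.2 472
n [0.002 0.004 1.   ] tilt 0.3 downslope dir yaw 68.2 ctr [ 0.5163 -0.1251  0.0406] rect [105.7  87. ] 11.6 n pts 884 handle 85 [ 0.449  -0.1324  0.0582] [0.035 0.07  0.015]
```

View pics/top9.png

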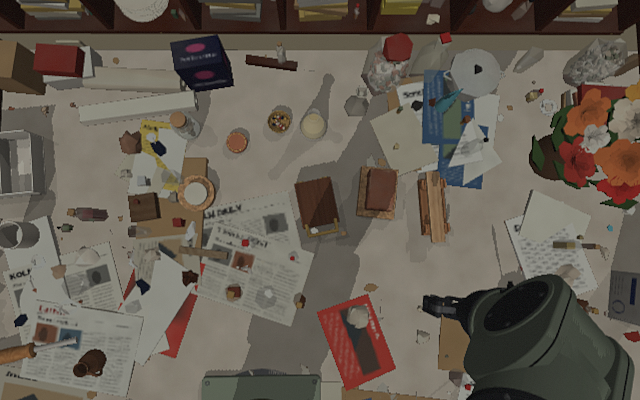

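The top view shows the roundel centred on the coaster (196,193), the case shut (318,205), the block centred on the pad (378,190) and the lath in the rest (434,206). The arm is clear, so I hand in.

```bash
python3 -m crank '[[0,0,0,0,0,0,1],[0,0,0,0,0,0,1],[0,0,0,0,0,0,1]]'; python3 -c "
from rig import robot; print(robot.sign_off())"
```

```text
clock: 36.72
position: [0.3275, -0.3652, 0.2447]
orientation: [[0.993, -0.118, 0.0], [-0.118, -0.993, 0.0], [0.0, -0.0, -1.0]]
wrist_force: [0.3, 0.3, 0.3]
width: 1.004
grasp_force: 0.0
the job is handed in; nothing more can be done
None
```

I handed the job in at 36.7 s with the medal in the recess and the case shut over it, the roundel on the coaster, the lath in the rest and the block upright on the pad; my last camera checks, the medal's taken before the lid was shut, put all four within tolerance, but sign-off returned no verdict.

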